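# Close the ratchet knob of the thickness gauge on a vacuum centring ring

## Task

Two bench thickness gauges of the same make stand on the table; one has a vacuum centring ring lying on its anvil, the other is empty. On the gauge that holds the ring, turn the slip-clutch knob on top clockwise (seen from above) until the foot is down on the ring and the clutch slips past at least one click, then let go and leave the gauge closed. Do not turn the empty gauge.

Things in the scene. Friction and masses are not known exactly. Their poses are not given: they have to be found in the camera images.
- loaded_knob (a point): Sizes in mm. Centre (on the axis) of the slip-clutch knob of the gauge that holds the ring: upright round fluted dark steel knob, diameter 30, height 30, top 193 above the table; grip at any yaw. A black line on its bright top shows its turn. Below it is the coaxial bright thimble, diameter 22, height 40 (narrower, so fingertips pass it); next below, the grey arm, top 120 above the table.
- loaded_gauge: Sizes in mm. The gauge with the ring: grey C-frame, fixed, base 140 x 92. Origin on the table, on the spindle axis; +x towards its column, away from the robot (yaw up to 0.35 rad either way). Under its arm a 26 steel foot hangs over a flat round white ceramic anvil (58 across), on which a centring ring (41 across, 8 thick, metal with black rim) lies, about 1 below the foot.
- loaded_thimble (a joint): Angle of that gauge's thimble, rad, growing clockwise seen from above, lowering the foot 10 mm a turn. At 0.7 the foot is on the ring and the thimble stops. It starts at 0.0 to 0.4, so 0.3 to 0.7 rad (17 to 40 degrees) remain. It turns lightly (0.02 N m) and stays where it is left.
- loaded_clutch (a joint): Slip of that knob relative to its thimble, rad, clockwise positive, 0 at the start. The knob carries the thimble along either way until the thimble stops; then the clutch slips smoothly at 0.12 N m, one click for each 0.26 rad (15 degrees). Extra clicks do no harm: 75 to 90 degrees of knob turn in one grasp always suffice.
- empty_knob (a point): Centre of the identical knob of the identical second gauge, whose anvil is empty; leave it alone. Which gauge stands to the left varies.
- empty_thimble (a joint): Angle of the empty gauge's thimble, rad, clockwise positive, 0 at the start.

How it is judged:
At the end, for the whole second after the job is handed in: The loaded gauge is closed on the ring: its thimble reads more than 0.6 rad (the stop is at 0.7), and its clutch has slipped clockwise by more than 0.24 rad (about one click) (value of joint loaded_thimble above 0.6 rad and value of joint loaded_clutch above 0.24 rad); the robot touches nothing.
It fails at once if the empty gauge's thimble is turned by more than 0.15 rad (value of joint empty_thimble above 0.15 rad or value of joint empty_thimble below -0.15 rad).
It also fails if it takes over 32 s, if anything falls off the work surface, if the arm or the gripper's body presses on something with over 40 N, if the wrist force passes 120 N, or if a joint passes its speed limit or range.

## Robot

A 7-joint arm with a two-finger parallel gripper is mounted at the origin on a cart in front of the work surface, level with it; the furniture and walls round the work are solid. World frame = base frame: x ahead of the robot, y to its left, z up, the work surface at z = 0. Lengths are in m, angles in rad, forces in N, time in s.
With the tool pointing down it reaches from about 0.4 to 0.85 m from the base axis. Payload 4.5 kg.
Tool frame: the origin (TCP) lies midway between the tips of the shut fingers; the grasp point (between the pads) lies 19 mm behind it; z points along the fingers, y is the direction in which the jaws open and shut (so a half turn about z gives the same grasp; the last joint's range is limited). The gripper opens to 88 mm and grips with 3 to 60 N. Pads are 18 mm wide; open, the fingers measure 123 mm over their backs; the gripper's body (75 mm by 187 mm) begins 45 mm behind the grasp point.
Start: joints at [1.383, 0.689, -0.195, 1.565, 0.157, 0.902, -0.215], TCP at [0.138, -0.61, 0.239] pointing down, gripper open.
Joint ranges: [-3.01, 3.01], [-0.46, 2.08], [-1.47, 1.51], [0.13, 2.56], [-1, 4.14], [0.04, 2.09], [-2.66, 2.66]. Speed limits (rad/s): [2.57, 2.57, 3.14, 3.14, 3.14, 3.14, 3.14].

## Interface

Orientations are given as a unit quaternion [x, y, z, w].
In Python, from plant import r gives the robot as it stands. The module is installed in compiled form; this text tells all that it offers.
- The arm moves only by the tool carry_out, never from a script. Its argument "commands" is a list of rows, each a list of 6 numbers: the shift along the tool's x, y, z in m, then the turn, a rotation vector about the tool's x, y, z in degrees. In form: [[dx, dy, dz, wx, wy, wz], ...]. A call has 1 to 12 rows; each row is the pose to reach, as a shift and turn from the pose commanded when the call began, along the tool's axes at that moment; what a row does not reach only later rows make up. A row lasts 1/10 s, in which the tool goes at most 50 mm and 8.59 degrees, less where a joint would pass 70% of its speed; a pose out of reach is approached as far as the arm can. A call with a gripper value outside its range is refused whole. "fingers" is the closure in counts, from 0 (fully open) to 255 (shut), set as the call begins (left out, the last holds). The fingers move at their own pace and stop on an object; "grip_force" is the grip in N (left out, the last holds). Time passes only in rows, so rows that repeat a pose let the fingers close. It gives the time, the measured TCP pose, the force and the opening at its end, in the units of the state.
- r.get_state(): the state, without advancing time (a new reading comes with each control period).
- r.snapshot(name): name is "scene" or "top" or "wrist"; returns a dict with "img" (400x640x3 uint8, blue, green, red), "intrinsics" (3x3 intrinsics, pixels), "extrinsics" (4x4, takes a point from camera to world coordinates); the wrist camera has in their place "tool_from_camera" (4x4, takes a point from camera to tool coordinates, whose origin is the TCP and whose axes are the flange's). Camera axes: x right, y down, z forward; pixel columns grow to the right and rows downward; lengths in m; the calibration is good to about 2 mm. A picture is of the moment at which its call begins: read the wrist's pose just before it. There is no depth.
- r.finish_job(): hands the job in, once; it reports no verdict.
Trained networks look in a picture, given as the dict that the camera call returned (one of the last four; its "shot" number tells which), for a name from the list of things; names that differ only in an ending like _2 or _b are one class to them, and where a whole thing is asked for, a point or a joint stands for the part that bears it (a point fixed in the world has none). Each returns a list of dicts, best first, with "p" (0 to 1); they miss things now and then, are a little off and sometimes report something else, mostly with a low value. They report only what shows in the picture. A call takes as long as a camera call.
- r.spot_in(picture, label): "xyz" ([x, y, z] in m, in world coordinates, good to about 4 mm: the middle of the surface that is visible of it).
- r.spot_point(picture, label): "xyz" ([x, y, z] in m, in world coordinates, good to about 4 mm: a listed point, or the origin of a listed thing).
The state is a dict: "clock": time; "q": joint angles; "qd": joint speeds; "joint_torque": joint torques, N m; "tool_pos": TCP position; "eef_rot": TCP orientation; "contact_force": force on the tool from outside, world axes, zero at the start; "moment": the same for the moment, N m; "opening": opening from 0.0 (shut) to 1.0 (fully open).
Only numpy, scipy, OpenCV 4.12 (cv2) and the standard library are available. Lean on these libraries where they do the work, as an engineer would, in place of code of your own. Each camera call takes 0.05 s, during which the arm holds its last target.

## Working session

There is one attempt and no reset: what is moved stays moved. The work goes in short steps, Python scripts to look and compute and a tool call to move; the robot and the scene stay as the last step left them, time stands still between calls to the robot, and variables do not carry over. Pictures are saved under pics/ and viewed, and the job is handed in when it is done.

Besides the shell and the picture viewer there is one more tool, called after ">>>" as name(argument=value, ...), one argument or row to a line, values as JSON. carry_out: Moves the arm, as the interface text tells. Its arguments: {"type":"object","properties":{"commands":{"type":"array","items":{"type":"array","items":{"type":"number"}}},"fingers":{"type":"number"},"grip_force":{"type":"number"}},"required":["commands"]}

```bash
mkdir -p pics; python3 - <<'E'
from plant import r
import cv2,numpy as np
s=r.get_state();print(s['clock'],s['tool_pos'],s['eef_rot'],s['opening'])
for n in ['scene','top']:
    p=r.snapshot(n);cv2.imwrite(f'pics/{n}0.png',p['img'])
    K=np.array(p['intrinsics']);E=np.array(p['extrinsics'])
    for l in ['loaded_knob','empty_knob','loaded_gauge']:
        for d in r.spot_point(p,l)[:3]:
            x=np.linalg.inv(E)@np.r_[d['xyz'],1];u=K@x[:3];print(n,l,np.round(d['xyz'],3),d['p'],np.round(u[:2]/u[2]), d.keys())
E
```

```text
0.0 [ 0.13730499 -0.6090976   0.2379106 ] [ 9.93853819e-01  1.10696730e-01 -1.55931599e-04 -8.92543942e-04] 0.9985911922201054
scene loaded_knob [0.456 0.024 0.176] 0.77 [356. 215.] dict_keys(['xyz', 'p'])
scene empty_knob [0.466 0.277 0.179] 0.56 [244. 144.] dict_keys(['xyz', 'p'])
scene loaded_gauge [ 0.455  0.021 -0.001] 0.81 [352. 273.] dict_keys(['xyz', 'p'])
top loaded_knob [0.456 0.025 0.178] 0.6 [372. 210.] dict_keys(['xyz', 'p'])
top empty_knob [0.466 0.276 0.176] 0.48 [233. 206.] dict_keys(['xyz', 'p'])
top loaded_gauge [ 0.465  0.023 -0.002] 0.74 [365. 211.] dict_keys(['xyz', 'p'])
```

View pics/scene0.png

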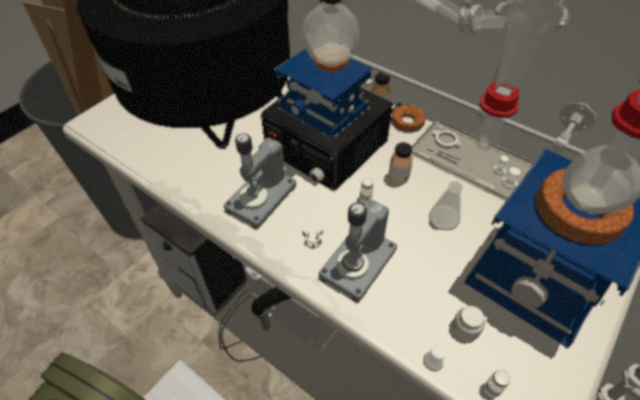

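View pics/top0.png

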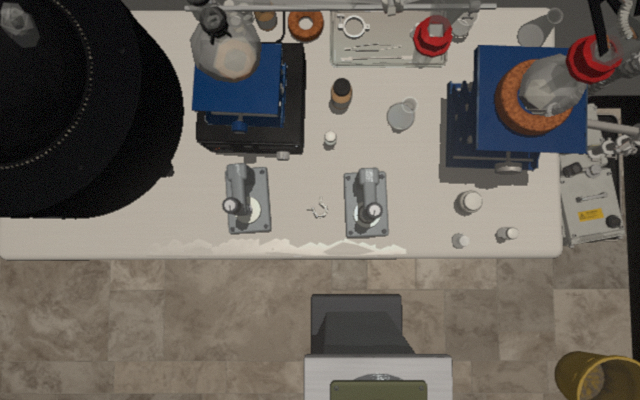

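```bash
python3 - <<'E'
import cv2,numpy as np
a=cv2.imread('pics/scene0.png');b=cv2.imread('pics/top0.png')
f=lambda i,x,y,s=90:cv2.resize(i[y:y+s,x:x+s],(390,290) if 0 else (300,300),interpolation=cv2.INTER_CUBIC)
cv2.imwrite('pics/crop0.png',np.vstack([np.hstack([f(a,215,130),f(a,315,205)]),np.hstack([f(b,205,155),f(b,325,155)])]))
E
```

```text
(no output)
```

View pics/crop0.png

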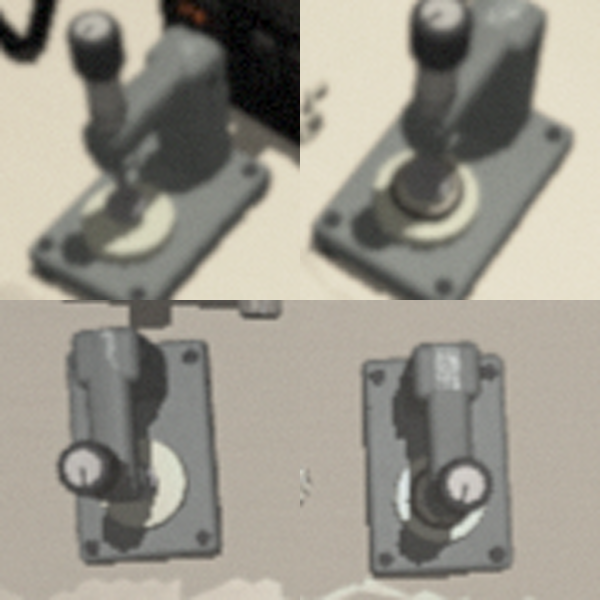

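>>> carry_out(
  commands=[
    [0.325,-0.244,-0.042,0,0,0],
    [0.325,-0.244,-0.042,0,0,0],
    [0.325,-0.244,-0.042,0,0,0],
    [0.325,-0.244,-0.042,0,0,0],
    [0.325,-0.244,-0.042,0,0,0],
    [0.325,-0.244,-0.042,0,0,0],
    [0.325,-0.244,-0.042,0,0,0],
    [0.325,-0.244,-0.042,0,0,0],
    [0.325,-0.244,-0.042,0,0,0],
  ],
)

```text
clock: 1.3
tool_pos: [0.4061, -0.2943, 0.2817]
eef_rot: [0.993, 0.116, 0.002, -0.001]
contact_force: [0.5, 0.2, -0.8]
opening: 0.996
```

```bash
python3 - <<'E'
from plant import r
s=r.get_state();print({k:(s[k].round(3) if hasattr(s[k],'round') else s[k]) for k in ['clock','q','tool_pos','eef_rot','contact_force']})
E
```

```text
{'clock': 1.3, 'q': array([ 0.666,  0.47 , -0.195,  1.878,  0.117,  0.802, -0.928]), 'tool_pos': array([ 0.406, -0.294,  0.282]), 'eef_rot': array([ 0.993,  0.116,  0.002, -0.001]), 'contact_force': array([ 0.485,  0.205, -0.834])}
```

>>> carry_out(
  commands=[
    [0.125,-0.304,0.02,0,0,-50],
    [0.125,-0.304,0.02,0,0,-50],
    [0.125,-0.304,0.02,0,0,-50],
    [0.125,-0.304,0.02,0,0,-50],
    [0.125,-0.304,0.02,0,0,-50],
    [0.125,-0.304,0.02,0,0,-50],
    [0.125,-0.304,0.02,0,0,-50],
    [0.125,-0.304,0.02,0,0,-50],
    [0.125,-0.304,0.02,0,0,-50],
    [0.125,-0.304,0.02,0,0,-50],
  ],
  fingers=80,
)

```text
clock: 2.3
tool_pos: [0.4557, 0.022, 0.2606]
eef_rot: [0.855, 0.519, -0.001, 0.0]
contact_force: [-0.3, 0.4, -0.0]
opening: 0.685
```

```bash
cat > look.py <<'E'
from plant import r
import cv2,numpy as np,sys
from scipy.spatial.transform import Rotation as R
s=r.get_state();print(s['clock'],'q',s['q'].round(3),'pos',s['tool_pos'].round(4),s['eef_rot'].round(4),s['contact_force'].round(1),s['moment'].round(2),s['opening'])
T=np.eye(4);T[:3,:3]=R.from_quat(s['eef_rot']).as_matrix();T[:3,3]=s['tool_pos']
print(T[:2,:2].round(3))
for n in sys.argv[2:]:
    p=r.snapshot(n);cv2.imwrite(f'pics/{n}{sys.argv[1]}.png',p['img'])
    K=np.array(p['intrinsics']);E=T@np.array(p['tool_from_camera']) if n=='wrist' else np.array(p['extrinsics'])
    for l in ['loaded_knob','empty_knob']:
        for d in r.spot_point(p,l)[:2]:
            x=np.linalg.inv(E)@np.r_[d['xyz'],1];u=K@x[:3]
            print(n,l,np.round(d['xyz'],4),d['p'],np.round(u[:2]/u[2]),'tool',(np.linalg.inv(T)@np.r_[d['xyz'],1])[:3].round(4))
E
python3 look.py 1 wrist top scene
```

```text
2.3 q [ 0.142  0.463 -0.433  2.017  0.289  0.721 -0.949] pos [0.4557 0.022  0.2606] [ 8.547e-01  5.191e-01 -6.000e-04  4.000e-04] [-0.3  0.4 -0. ] [-0.03 -0.1   0.01] 0.6852920633739861
[[ 0.461  0.887]
 [ 0.887 -0.461]]
wrist loaded_knob [0.4551 0.0241 0.1794] 0.65 [319. 202.] tool [ 0.0017 -0.0015  0.0812]
wrist empty_knob [0.4559 0.0202 0.0012] 0.17 [322. 164.] tool [-0.0011  0.001   0.2594]
top empty_knob [0.4673 0.2783 0.1766] 0.49 [232. 205.] tool [ 0.2329 -0.1079  0.0837]
scene loaded_knob [0.4561 0.0243 0.1779] 0.71 [356. 214.] tool [ 0.0024 -0.0007  0.0827]
scene empty_knob [0.4685 0.2771 0.1788] 0.76 [245. 143.] tool [ 0.2324 -0.1062  0.0815]
```

View pics/wrist1.png

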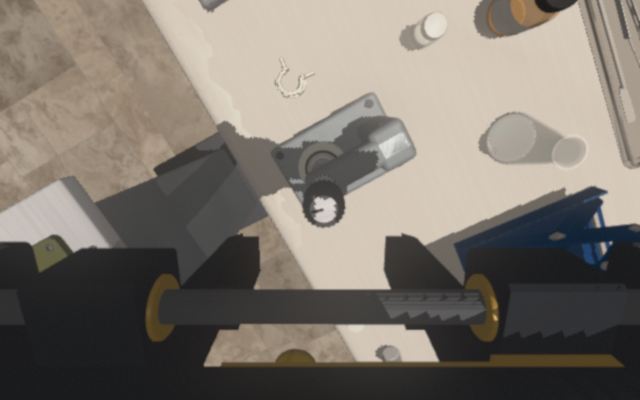

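View pics/scene1.png

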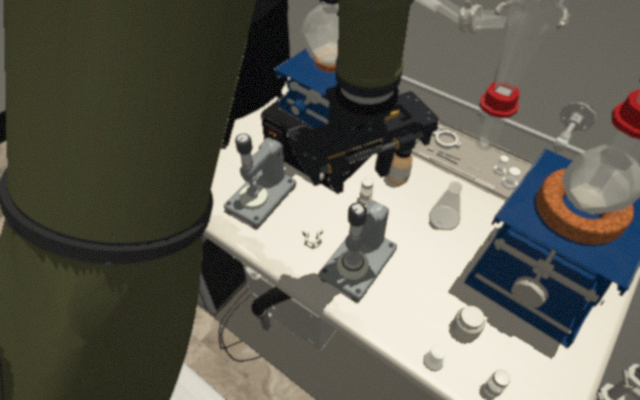

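>>> carry_out(
  commands=[
    [0.002,0,0.03,0,0,-8],
    [0.002,0,0.06,0,0,-12],
    [0.002,0,0.085,0,0,-12],
    [0.002,0,0.1,0,0,-12],
    [0.002,0,0.1,0,0,-12],
    [0.002,0,0.1,0,0,-12],
  ],
)

```text
clock: 3.35
tool_pos: [0.457, 0.0258, 0.1609]
eef_rot: [0.795, 0.607, -0.0, -0.0]
contact_force: [-0.3, -0.2, 0.0]
opening: 0.683
```

```bash
python3 look.py 2 wrist
```

```text
3.35 q [ 0.074  0.632 -0.362  2.128  0.489  0.461 -0.935] pos [0.457  0.0258 0.1609] [ 0.7948  0.6068 -0.     -0.    ] [-0.3 -0.2  0. ] [-0.05 -0.12 -0.05] 0.6832136525977569
[[ 0.264  0.965]
 [ 0.965 -0.264]]
wrist loaded_knob [0.4597 0.0273 0.1814] 0.72 [327. 268.] tool [ 0.0022  0.0022 -0.0205]
```

View pics/wrist2.png

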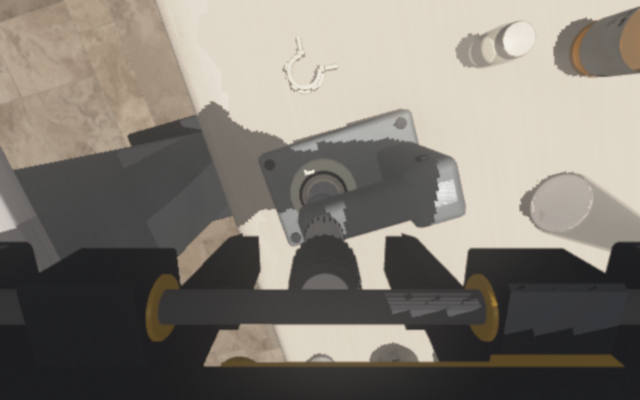

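>>> carry_out(
  commands=[
    [0,0,0,0,0,0],
    [0,0,0,0,0,0],
    [0,0,0,0,0,0],
    [0,0,0,0,0,0],
    [0,0,0,0,0,0],
    [0,0,0,0,0,0],
    [0,0,0,0,0,0],
  ],
  fingers=255,
  grip_force=40,
)

```text
clock: 4.2
tool_pos: [0.4579, 0.0255, 0.161]
eef_rot: [0.795, 0.607, 0.001, 0.001]
contact_force: [3.9, -2.3, 0.9]
opening: 0.328
```

```bash
python3 look.py 3 wrist
```

```text
4.2 q [ 0.074  0.632 -0.361  2.127  0.491  0.459 -0.935] pos [0.4579 0.0255 0.161 ] [7.951e-01 6.065e-01 8.000e-04 6.000e-04] [ 3.9 -2.3  0.9] [-0.42 -0.81  0.02] 0.3283472031807184
[[ 0.264  0.964]
 [ 0.964 -0.264]]
wrist loaded_knob [0.4555 0.0287 0.1802] 0.84 [314. 266.] tool [ 0.0025 -0.0031 -0.0193]
```

>>> carry_out(
  commands=[
    [0,0,0,0,0,8],
    [0,0,0,0,0,16],
    [0,0,0,0,0,24],
    [0,0,0,0,0,32],
    [0,0,0,0,0,40],
    [0,0,0,0,0,48],
  ],
)

```text
clock: 4.95
tool_pos: [0.4594, 0.0243, 0.161]
eef_rot: [0.974, 0.228, 0.002, 0.001]
contact_force: [7.6, -6.3, -0.9]
opening: 0.331
```

```bash
python3 look.py 4
```

```text
4.95 q [-0.071  0.617 -0.13   2.133  0.201  0.398 -1.474] pos [0.4594 0.0243 0.161 ] [0.9738 0.2275 0.0023 0.0011] [ 7.6 -6.3 -0.9] [-1.32 -1.54  0.18] 0.33093464111298027
[[ 0.896  0.443]
 [ 0.443 -0.896]]
```

>>> carry_out(
  commands=[
    [0,0,0,0,0,8],
    [0,0,0,0,0,16],
    [0,0,0,0,0,24],
    [0,0,0,0,0,32],
    [0,0,0,0,0,40],
    [0,0,0,0,0,42],
    [0,0,0,0,0,42],
    [0,0,0,0,0,42],
  ],
)

```text
clock: 5.75
tool_pos: [0.4596, 0.0226, 0.161]
eef_rot: [0.991, -0.135, 0.003, 0.001]
contact_force: [6.6, -9.5, -0.2]
opening: 0.33
```

```bash
python3 look.py 5 wrist
```

```text
5.75 q [-0.189  0.619  0.057  2.14  -0.078  0.379 -1.911] pos [0.4596 0.0226 0.161 ] [ 0.9908 -0.135   0.0031  0.0012] [ 6.6 -9.5 -0.2] [-1.95 -1.47  0.01] 0.3295592341418724
[[ 0.964 -0.268]
 [-0.268 -0.964]]
wrist loaded_knob [0.4585 0.0237 0.1794] 0.59 [318. 274.] tool [-0.0012 -0.0007 -0.0184]
```

View pics/wrist5.png

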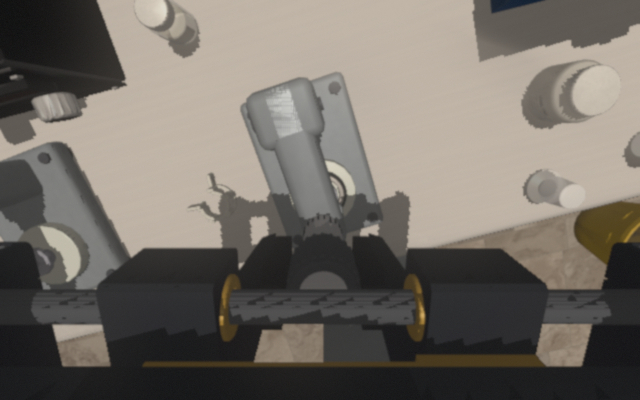

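>>> carry_out(
  commands=[
    [0,0,0,0,0,8],
    [0,0,0,0,0,16],
    [0,0,0,0,0,18],
    [0,0,0,0,0,18],
  ],
)

```text
clock: 6.3
tool_pos: [0.4593, 0.022, 0.161]
eef_rot: [0.957, -0.289, 0.003, 0.001]
contact_force: [6.3, -12.0, 0.1]
opening: 0.328
```

>>> carry_out(
  commands=[
    [0,0,0,0,0,0],
    [0,0,0,0,0,0],
    [0,0,0,0,0,0],
    [0,0,0,0,0,0],
    [0,0,0,0,0,0],
  ],
  fingers=80,
)

```text
clock: 6.8
tool_pos: [0.4564, 0.0261, 0.1606]
eef_rot: [0.958, -0.286, -0.0, -0.0]
contact_force: [0.4, 0.4, 0.6]
opening: 0.686
```

```bash
python3 look.py 6
```

```text
6.8 q [-0.24   0.624  0.129  2.145 -0.203  0.385 -2.097] pos [0.4564 0.0261 0.1606] [ 9.582e-01 -2.861e-01 -4.000e-04 -1.000e-04] [0.4 0.4 0.6] [ 0.07 -0.   -0.02] 0.6861664482661197
[[ 0.836 -0.548]
 [-0.548 -0.836]]
```

Free. The knob centre is near (0.459, 0.022), so I'll raise straight up and look.

>>> carry_out(
  commands=[
    [0,0,-0.04,0,0,0],
    [0,0,-0.08,0,0,0],
    [0,0,-0.11,0,0,0],
    [0,0,-0.11,0,0,0],
    [0,0,-0.11,0,0,0],
  ],
)

```text
clock: 7.3
tool_pos: [0.4567, 0.0259, 0.2709]
eef_rot: [0.958, -0.286, 0.0, -0.0]
contact_force: [0.4, -0.2, -0.7]
opening: 0.686
```

```bash
python3 look.py 7 wrist scene top; python3 - <<'E'
import cv2,numpy as np
f=lambda i,x,y,s=70:cv2.resize(i[y:y+s,x:x+s],(390,390),interpolation=cv2.INTER_CUBIC)
S=lambda n,k:cv2.imread(f'pics/{n}{k}.png')
cv2.imwrite('pics/c7.png',np.hstack([f(S('scene',0),320,190),f(S('scene',7),320,190)]))
cv2.imwrite('pics/c8.png',np.hstack([f(S('wrist',1),290,165),f(S('wrist',7),290,165)]))
cv2.imwrite('pics/c9.png',np.hstack([f(S('scene',0),215,130),f(S('scene',7),215,130)]))
E
```

```text
7.3 q [-0.307  0.434  0.22   2.022 -0.144  0.699 -2.147] pos [0.4567 0.0259 0.2709] [ 9.582e-01 -2.862e-01  3.000e-04 -3.000e-04] [ 0.4 -0.2 -0.7] [0.05 0.01 0.  ] 0.6855784559021961
[[ 0.836 -0.548]
 [-0.548 -0.836]]
scene loaded_knob [0.4563 0.0244 0.178 ] 0.64 [356. 214.] tool [0.0005 0.0016 0.0929]
top empty_knob [0.4679 0.2787 0.176 ] 0.63 [231. 205.] tool [-0.1293 -0.2174  0.095 ]
```

View pics/c7.png

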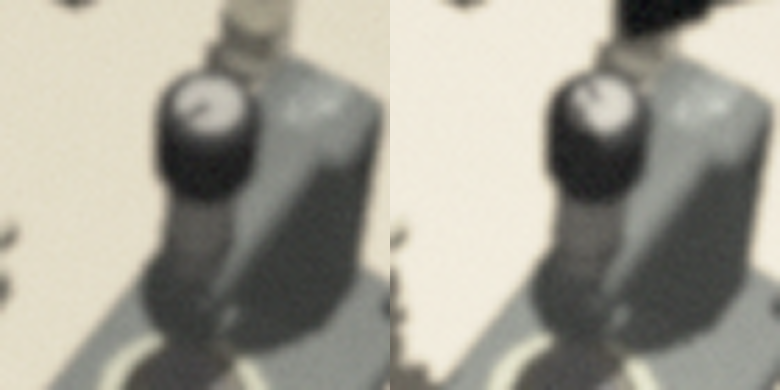

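View pics/c8.png

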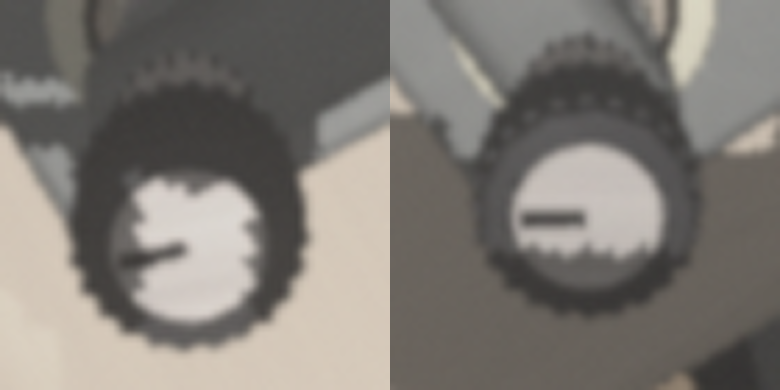

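View pics/c9.png

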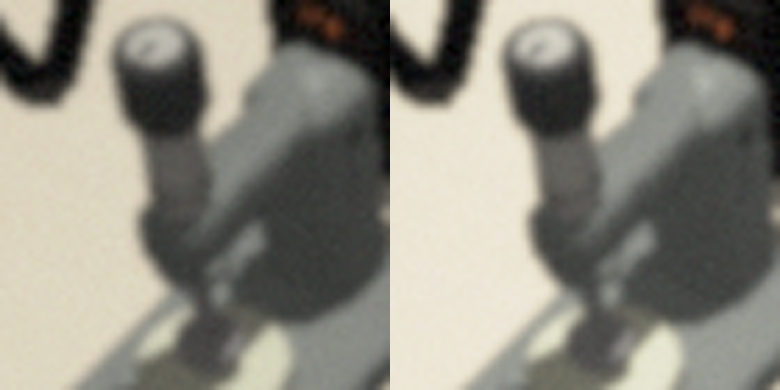

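```bash
python3 - <<'E'
from plant import r
print(r.finish_job())
E
```

```text
the job is handed in; nothing more can be done
None
```

I closed the gauge that holds the ring and handed the job in at about 7.5 s, well under the 32 s limit. That is the right-hand gauge, with its knob at about (0.456, 0.024).

I gripped its knob at 40 N, turned it clockwise about 108° in one grasp, let go and lifted clear.

- **Knob turn:** In the wrist pictures the black line moved by about 109°, which matches the gripper's turn, so the knob did not slip in the fingers. At most 40° of that was needed to bring the foot down, leaving at least 68° of clutch slip, or more than four clicks.
- **Let go:** After the release the contact force was below 1 N, and the fingers were open about 80 mm above the knob.
- **Empty gauge:** In the scene pictures its knob line looks the same before and after, and the arm never went near it.
- **Not measured directly:** I could not read the thimble and clutch angles themselves. They are worked out from the knob turn and the stop position given in the task.
- **Odd readings:** While gripped, the side force grew to about 13 N because of a few mm of off-centre grip. It vanished on release. The wrist moment about the vertical also fell to about 0 after the first 90°, so I relied on the knob line rather than the moment. The networks also missed the loaded knob in some views once the gripper was over it: the top camera, and the last wrist picture.

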